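# Sort the tagged fans, then hold the duct gate open at the mark

### The job

Set up the air-flow check: set the fan with the green tag flat in the green-rimmed pass nest and the fan with the red tag flat in the red-rimmed reject nest, tags up, putting them down rather than dropping them. Then pull the duct's spring-return gate out by its yellow handle until its pointer is level with the blue mark, and finish while still holding it there, because it springs shut if let go. Leave the beaker, the mug and the socket box where they stand.

Things in the scene. Friction and masses are not known exactly. Their poses are not given: they have to be found in the camera images.
- fan_green: cooling-fan module, 40 x 40 mm square and 28 mm tall, grey plastic frame with black blades, about 60 g, lying flat with its round 22 mm green tag facing up. Origin at the centre of its underside, z up, x and y square to its sides; all four sides are alike
- fan_red: cooling-fan module, 40 x 40 mm square and 28 mm tall, grey plastic frame with black blades, about 60 g, lying flat with its round 22 mm red tag facing up. Origin at the centre of its underside, z up, x and y square to its sides; all four sides are alike
- nest_green: pass nest: fixed square tray, 60 x 60 mm outside, with a white floor inside a green rim. The pocket is 48 x 48 mm; floor 4 mm and rim top 12 mm above the bench. Origin at the centre of its underside (bench level), x and y square to its sides. A seated fan's underside is on the floor; any of its four sides may face any way
- nest_red: reject nest: fixed square tray, 60 x 60 mm outside, with a white floor inside a red rim. The pocket is 48 x 48 mm; floor 4 mm and rim top 12 mm above the bench. Origin at the centre of its underside (bench level), x and y square to its sides. A seated fan's underside is on the floor; any of its four sides may face any way
- duct: fixed light-grey air-duct section. Origin at bench level in the middle of the lower edge of its front face; x points back into the duct, -x is the way the gate pulls out, z up. The case is 150 mm long (x 0 to 150 mm), 160 mm wide, 90 mm tall, with a short cone behind it (to x 225 mm). In front, from x -190 mm to 0, lies a track 110 mm wide with two rails, tops 32 mm above the bench.
- gate (a joint): how far the spring-return gate is pulled out, m: 0 = shut (where it starts), 0.09 = stop. It slides level along -x of the duct. The return spring pulls back with 5 N when shut and 1 N more for each 10 mm; friction about 0.5 N.
- gate_handle (a point): centre of the gate's yellow upright handle plate, 12 mm thick along the pull, 50 mm wide across it, standing on the steel blade from 36 to 85 mm above the bench; this point is 60 mm above the bench. When shut it is 80 mm in front of the duct's face, with free room before and behind it to pinch it from above (one finger in front, one behind). Axes as the duct's.
- gate_pointer (a point): tip of the yellow pointer, a 4 mm wide bar at the foot of the handle that moves with the gate; it is 46 mm to the handle's +y side (duct axes), level with the middle of the handle's thickness, 37 mm above the bench. Axes as the duct's.
- mark: blue mark: fixed upright clip beside the track on the pointer's side, 12 mm along the pull, 16 mm across, 42 mm tall, 35 to 70 mm of pull from the shut pointer. Origin at the centre of its underside (bench level), axes as the duct's. The pointer is on the mark when its x along the track equals the clip's.
- beaker: bystander: glass beaker, 66 mm across, 85 mm tall. Origin at the centre of its underside
- mug: bystander: white mug with a handle, 84 mm across, 75 mm tall. Origin at the centre of its underside
- socket_box: bystander: white stepped plastic socket box, 70 x 110 mm, 55 mm tall. Origin at the centre of its underside
Things that resemble listed ones, but are neither listed nor needed, are in the scene too. What is shaped like the nest_red but black is not meant.

How it is judged:
On the way, in this order (a step that is already met when the one before it is completed fails the run):
1. both fans sit flat in the nests of their colour, let go, with the gate still shut (horizontal distance between fan_green and nest_green below 0.0075 m and z of fan_green in the frame of nest_green below 0.007 m and angle between each of fan_green, fan_red's own z axis and vertical below 0.1 rad and linear speed of each of fan_green, fan_red below 0.03 m/s and contact force between each of fan_green, fan_red and the fingers below 0.1 N and horizontal distance between fan_red and nest_red below 0.0075 m and z of fan_red in the frame of nest_red below 0.007 m and value of joint gate below 0.01 m), for 0.2 s.
2. the fingers have drawn the gate so that its pointer is level with the blue mark (x of gate_pointer in the frame of mark between -0.006 and 0.006 m and contact force between the fingers and gate above 1.5 N), for 0.3 s.
At the end, for the whole second after the job is handed in: Each fan in its colour's nest (centre within 7.5 mm, underside within 3 mm of the floor, tilt under 0.1 rad, at rest, let go); gate pointer within 6 mm of the mark's middle, under 10 mm/s, fingers pushing on the gate with over 1.5 N, no loose thing touching it (all of step 2 and horizontal distance between fan_green and nest_green below 0.0075 m and z of fan_green in the frame of nest_green below 0.007 m and angle between each of fan_green, fan_red's own z axis and vertical below 0.1 rad and linear speed of each of fan_green, fan_red below 0.03 m/s and contact force between each of fan_green, fan_red and the fingers below 0.1 N and horizontal distance between fan_red and nest_red below 0.0075 m and z of fan_red in the frame of nest_red below 0.007 m and velocity of joint gate between -0.01 and 0.01 m/s and contact force between gate and fan_green below 0.3 N and contact force between gate and fan_red below 0.3 N and contact force between gate and beaker below 0.3 N and contact force between gate and mug below 0.3 N and contact force between gate and socket_box below 0.3 N); the arm keeps its last pose, push and grip.
It fails at once if the glass beaker is pushed more than 30 mm or tipped (distance of beaker from where it was at the start of the episode above 0.03 m or angle between beaker's own z axis and vertical above 0.3 rad).
It fails at once if the white mug is pushed more than 30 mm or tipped (distance of mug from where it was at the start of the episode above 0.03 m or angle between mug's own z axis and vertical above 0.3 rad).
It fails at once if the white socket box is pushed more than 30 mm or tipped (distance of socket_box from where it was at the start of the episode above 0.03 m or angle between socket_box's own z axis and vertical above 0.3 rad).
It fails at once if the green fan is dropped (free of the fingers and faster than 0.9 m/s, as after a fall of 40 mm) (contact force between the fingers and fan_green below 0.05 N and linear speed of fan_green above 0.9 m/s).
It fails at once if the red fan is dropped (free of the fingers and faster than 0.9 m/s, as after a fall of 40 mm) (contact force between the fingers and fan_red below 0.05 N and linear speed of fan_red above 0.9 m/s).
It also fails if it takes over 61 s, if anything falls off the work surface, if the arm or the gripper's body presses on something with over 40 N, if the wrist force passes 120 N, or if a joint passes its speed limit or range.

### The arm

A 7-joint arm with a two-finger parallel gripper is mounted at the origin on the work surface. World frame = base frame: x ahead of the robot, y to its left, z up, the work surface at z = 0. Lengths are in m, angles in rad, forces in N, time in s.
With the tool pointing down it reaches from about 0.425 to 0.925 m from the base axis. Payload 6.8 kg.
Tool frame: the origin (TCP) lies midway between the tips of the shut fingers; the grasp point (between the pads) lies 19 mm behind it (r.grip_depth is the distance from the TCP to the grasp point, in m); z points along the fingers, y is the line along which they close (so a half turn about z gives the same grasp; the last joint's range is limited). The gripper opens to 85 mm and grips with 20 to 120 N. Pads are 22 mm wide; open, the fingers measure 114 mm over their backs; the gripper's body (76 mm by 85 mm) begins 54 mm behind the grasp point. The pads swing forward as they close: fully open they stand 13 mm farther back than shut.
Start: joints at [-1.422, 0.477, 0.022, 1.555, -0.011, 1.109, -0.083], TCP at [0.171, 0.653, 0.231] pointing down, gripper open.
Joint ranges: [-2.96, 2.96], [-0.34, 2.1], [-1.41, 1.46], [0.24, 2.44], [-1.37, 4.51], [0.17, 1.92], [-2.96, 2.96]. Speed limits (rad/s): [2.39, 2.39, 3.14, 3.14, 3.14, 3.14, 3.14].

### API

Orientations are given as a rotation vector (axis times angle).
In Python, from bench import telemetry, grab_frame, calibration, order, silhouettes, r gives the robot as it stands.
- The arm moves only by the tool apply_moves, never from a script. Its argument "moves" is a list of rows, each a list of 7 numbers: the turn, a rotation vector about the tool's x, y, z scaled (see below), then the shift along the tool's x, y, z scaled (see below), then the opening, from -1 (shut) to 1 (fully open). A call has exactly 8 rows; each row shifts and turns the commanded pose from where the row before left it, along the tool's axes as they then stand; what a row does not reach is not made up. The controller multiplies each number of a shift by 1000 mm and each number of a turn by 6 degrees. A row lasts 1/12 s, in which the tool goes at most 41.7 mm and 7.16 degrees, less where a joint would pass 70% of its speed; a pose out of reach is approached as far as the arm can. A call with a number of a shift or a turn outside -1 to 1 is refused whole. A call with a gripper value outside its range is refused whole. The fingers move at their own pace and stop on an object; "grip_force" is the grip in N (left out, the last holds). Time passes only in rows, so rows that do not move let the fingers close, or fill a call up. It gives the time, the measured TCP pose, the force, the opening and the grip force at its end, in the units of the state.
- telemetry.get_obs(): the state, without advancing time (a new reading comes with each control period).
- grab_frame(name): name is "scene" or "top" or "wrist"; returns the picture (420x560x3 uint8, blue, green, red); there is no depth.
- calibration(name): a dict with "fx", "fy", "cx", "cy" (pixels), "world_from_camera" (4x4, takes a point from camera to world coordinates); the wrist camera has in their place "mount" (4x4, takes a point from camera to tool coordinates, whose origin is the TCP and whose axes are the flange's). Camera axes: x right, y down, z forward; pixel columns grow to the right and rows downward; lengths in m; the calibration is good to about 2 mm. A picture is of the moment at which its call begins: read the wrist's pose just before it. calibration takes no time and is no camera call.
- order.hand_in(): hands the job in; it is judged then, once.
Trained networks look in the newest picture that a camera, given by its name, has taken for a name from the list of things; names that differ only in an ending like _2 or _b are one class to them, and where a whole thing is asked for, a point or a joint stands for the part that bears it (a point fixed in the world has none). Each returns a list of dicts, best first, with "p" (0 to 1); they miss things now and then, are a little off and sometimes report something else, mostly with a low value. They report only what shows in the picture. A call takes as long as a camera call. They do not tell look-alikes from the thing itself.
- silhouettes(thing, camera): "mask" (420x560 bool, what is visible of it) and "extent" ([centre column, centre row, width, height] in pixels, round what is visible of it).
The state is a dict: "clock": time; "joints": joint angles; "qvel": joint speeds; "tau": joint torques, N m; "tcp_pos": TCP position; "orientation": TCP orientation; "contact_force": force on the tool from outside, world axes, zero at the start; "moment": the same for the moment, N m; "grip_width": finger opening in m; "gripper_force": force on a finger pad.
Only numpy, scipy, OpenCV 4.12 (cv2) and the standard library are available. Lean on these libraries where they do the work, as an engineer would, in place of code of your own. Each camera call takes 0.05 s, during which the arm holds its last target. There are 200 camera calls.

## Working session

There is one attempt and no reset: what is moved stays moved. The work goes in short steps, Python scripts to look and compute and a tool call to move; the robot and the scene stay as the last step left them, time stands still between calls to the robot, and variables do not carry over. Pictures are saved under pics/ and viewed, at most 10 in all, crops included, and the job is handed in when it is done.

Besides the shell and the picture viewer there is one more tool, called after "Call:" by a JSON object that holds its "fn" and its "kwargs", one argument or row to a line. apply_moves: Moves the arm, as the interface text tells. Its arguments: {"type":"object","properties":{"moves":{"type":"array"},"grip_force":{"type":"number"}},"required":["moves"]}

```bash
ls; mkdir -p pics
cat > h.py <<'E'
import numpy as np, cv2
from scipy.spatial.transform import Rotation as R
from bench import telemetry, grab_frame, calibration, order, silhouettes, r
def ray(cam,u,v,T=None):
    c=calibration(cam); W=np.array(c["world_from_camera"]) if T is None else T
    d=W[:3,:3]@np.array([(u-c["cx"])/c["fx"],(v-c["cy"])/c["fy"],1.]); return W[:3,3],d
def onz(cam,u,v,z,T=None):
    o,d=ray(cam,u,v,T); return o+d*(z-o[2])/d[2]
def wristT():
    s=telemetry.get_obs(); M=np.eye(4); M[:3,:3]=R.from_rotvec(s["orientation"]).as_matrix(); M[:3,3]=s["tcp_pos"]
    return M@np.array(calibration("wrist")["mount"])
def proj(cam,p,T=None):
    c=calibration(cam); W=np.array(c["world_from_camera"]) if T is None else T
    q=np.linalg.inv(W)@np.r_[p,1]; return c["fx"]*q[0]/q[2]+c["cx"],c["fy"]*q[1]/q[2]+c["cy"]
E
python3 - <<'E'
from h import *
s=telemetry.get_obs(); print(s["tcp_pos"],s["orientation"],s["clock"])
print(calibration("top"));print(calibration("wrist")["mount"])
a=grab_frame("top"); cv2.imwrite("pics/top.png",cv2.resize(a,(800,600),interpolation=cv2.INTER_CUBIC))
b=grab_frame("scene"); cv2.imwrite("pics/scene.png",b)
for t in ["fan_green","fan_red","nest_green","nest_red","duct","gate_handle","mark","beaker","mug","socket_box"]:
    for d in silhouettes(t,"top"): 
        if d["p"]>.2: print(t,round(d["p"],2),np.round(d["extent"],1),np.round(onz("top",*d["extent"][:2],0.02),3))
E
```

```text
pics
[0.17126934 0.6522942  0.23031598] [-4.02129430e-01 -3.11564933e+00  2.88869860e-03] 0.0
{'fx': 442.30496541104003, 'fy': 442.30496541104003, 'cx': 280.72523160710307, 'cy': 208.27318463151803, 'world_from_camera': array([[-0.01850331, -0.9826757 ,  0.18440739,  0.37957572],
       [-0.99968157,  0.02134827,  0.01345396, -0.11801003],
       [-0.01715765, -0.18409973, -0.98275781,  1.10123775],
       [ 0.        ,  0.        ,  0.        ,  1.        ]])}
[[ 2.03947876e-04 -9.53901883e-01 -3.00118571e-01  7.75851711e-02]
 [ 9.99999966e-01  2.42447695e-04 -9.10421639e-05 -1.19493651e-04]
 [ 1.59608347e-04 -3.00118542e-01  9.53901900e-01 -1.41925784e-01]
 [ 0.00000000e+00  0.00000000e+00  0.00000000e+00  1.00000000e+00]]
fan_green 0.52 [296.1 274.6  20.1  22. ] [ 0.419 -0.137  0.02 ]
fan_green 0.27 [175.2 191.1  38.9  41.9] [0.632 0.161 0.02 ]
fan_red 0.76 [362.1 273.1  21.5  19.1] [ 0.419 -0.297  0.02 ]
nest_green 0.69 [357.  202.7  24.6  27.7] [ 0.592 -0.293  0.02 ]
nest_red 0.83 [280.3 192.5  30.8  27.2] [ 0.623 -0.103  0.02 ]
nest_red 0.82 [245.1 291.9  28.1  27.1] [ 0.38  -0.014  0.02 ]
duct 0.78 [161.5 173.2 116.6 161.7] [0.68  0.198 0.02 ]
duct 0.43 [279.1 194.1  28.7  27.1] [ 0.619 -0.1    0.02 ]
gate_handle 0.67 [176.1 188.1  42.5  39.7] [0.64  0.159 0.02 ]
beaker 0.72 [254.9 134.6  29.1  32.1] [ 0.777 -0.04   0.02 ]
mug 0.93 [316.9 149.4  36.   53.3] [ 0.733 -0.198  0.02 ]
socket_box 0.56 [441.5 194.8  52.3  27. ] [ 0.608 -0.503  0.02 ]
```

View pics/top.png

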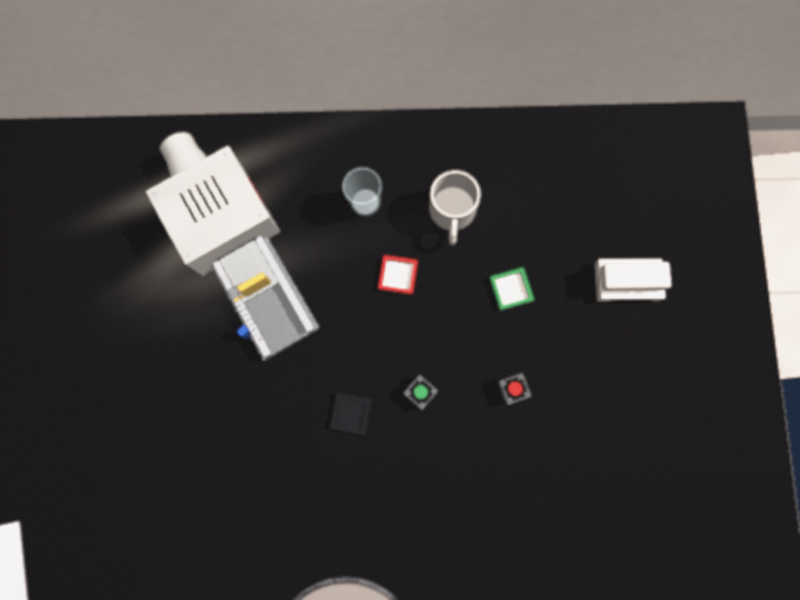

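View pics/scene.png

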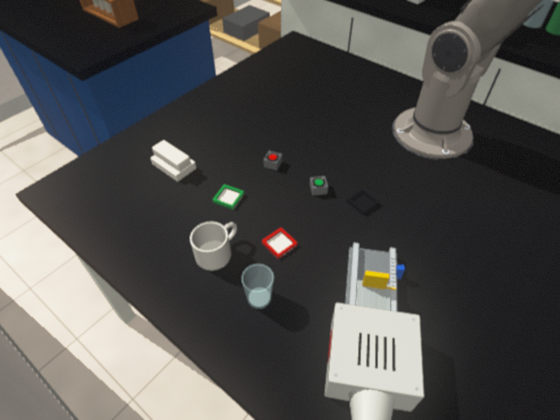

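The top view at 800x600 shows:
- Fans: green (421,392), red (515,388).
- Nests: red (398,274), green (512,288). The square at (350,414) has no red rim, so it's the black look-alike of nest_red and not meant.
- Gate: handle (252,285), blue mark (244,330).
- Bystanders: beaker (365,190), mug (455,200), socket box (632,280).

I'll carry the wrist camera over the fans and nests for a closer look.

Call:
{"fn": "apply_moves", "kwargs": {
  "moves": [
    [0, 0, 0, -0.031, -0.025, 0, 1],
    [0, 0, 0, -0.031, -0.025, 0, 1],
    [0, 0, 0, -0.031, -0.025, 0, 1],
    [0, 0, 0, -0.031, -0.025, 0, 1],
    [0, 0, 0, -0.031, -0.025, 0, 1],
    [0, 0, 0, -0.031, -0.025, 0, 1],
    [0, 0, 0, -0.031, -0.025, 0, 1],
    [0, 0, 0, -0.031, -0.025, 0, 1]
  ]
}}

```text
clock: 1.27
tcp_pos: [0.3614, 0.3948, 0.2316]
orientation: [0.402, 3.115, 0.001]
contact_force: [1.0, 0.6, 0.6]
grip_width: 0.0853
gripper_force: 0.0
```

Call:
{"fn": "apply_moves", "kwargs": {
  "moves": [
    [0, 0, 0, -0.031, -0.025, 0, 1],
    [0, 0, 0, -0.031, -0.025, 0, 1],
    [0, 0, 0, -0.031, -0.025, 0, 1],
    [0, 0, 0, -0.031, -0.025, 0, 1],
    [0, 0, 0, -0.031, -0.025, 0, 1],
    [0, 0, 0, -0.031, -0.025, 0, 1],
    [0, 0, 0, -0.0073, -0.039, 0, 1],
    [0, 0, 0, -0.0073, -0.039, 0, 1]
  ]
}}

```text
clock: 1.93
tcp_pos: [0.4977, 0.1232, 0.2314]
orientation: [0.403, 3.115, -0.0]
contact_force: [0.4, -0.9, 0.6]
grip_width: 0.0853
gripper_force: 0.0
```

Call:
{"fn": "apply_moves", "kwargs": {
  "moves": [
    [0, 0, 0, -0.0073, -0.039, 0, 1],
    [0, 0, 0, -0.0073, -0.039, 0, 1],
    [0, 0, 0, -0.0073, -0.039, 0, 1],
    [0, 0, 0, -0.0073, -0.039, 0, 1],
    [0, 0, 0, -0.0073, -0.039, 0, 1],
    [0, 0, 0, -0.0073, -0.039, 0, 1],
    [0, 0, 0, -0.0073, -0.039, 0, 1],
    [0, 0, 0, -0.0073, -0.039, 0, 1]
  ]
}}

```text
clock: 2.6
tcp_pos: [0.4735, -0.1934, 0.2317]
orientation: [0.402, 3.115, 0.001]
contact_force: [0.7, 0.2, -1.9]
grip_width: 0.0854
gripper_force: 0.0
```

Run:
```python
from h import *
s=telemetry.get_obs(); print(s["clock"],s["tcp_pos"],R.from_rotvec(s["orientation"]).as_matrix().round(3),s["joints"].round(2) if hasattr(s["joints"],"round") else s["joints"])
T=wristT(); a=grab_frame("wrist"); np.save("w1T.npy",T); cv2.imwrite("w1.png",a); print(calibration("wrist")["fx"],calibration("wrist")["cx"])
cv2.imwrite("pics/w1.png",cv2.resize(a,(800,600),interpolation=cv2.INTER_CUBIC))
for t in ["fan_green","fan_red","nest_green","nest_red"]:
    for d in silhouettes(t,"wrist"):
        if d["p"]<.2: continue
        z=.028 if t[0]=="f" else .012
        cs=cv2.findContours(d["mask"].astype(np.uint8),cv2.RETR_EXTERNAL,cv2.CHAIN_APPROX_NONE)[0]
        c=max(cs,key=cv2.contourArea)[:,0]
        w=np.array([onz("wrist",u,v,z,T)[:2] for u,v in c],np.float32)
        rc=cv2.minAreaRect(w*1000)
        print(t,round(d["p"],2),np.round(d["extent"]),"rect",np.round(rc[0],1),np.round(rc[1],1),round(rc[2],1))
h=cv2.cvtColor(a,cv2.COLOR_BGR2HSV)
for n,m in dict(g=cv2.inRange(h,(40,80,50),(85,255,255)),r=cv2.inRange(h,(0,120,80),(8,255,255))|cv2.inRange(h,(172,120,80),(180,255,255))).items():
    k,_,st,ce=cv2.connectedComponentsWithStats(m)
    for i in range(1,k):
        if st[i,4]>80: print(n,st[i],ce[i].round(1),onz("wrist",*ce[i],.028,T).round(4),onz("wrist",*ce[i],.012,T).round(4))
```

```text
2.6 [ 0.47347476 -0.19342856  0.23171848] [[-0.967  0.254  0.001]
 [ 0.254  0.967  0.   ]
 [-0.001  0.    -1.   ]] [-0.16  0.22  0.5   1.97 -0.12  0.99  1.71]
374.2865673105071 283.4071993650916
fan_green 0.89 [335.  93.  63.  62.] rect [ 418.5 -132. ] [42.6 40.5] 46.8
fan_red 0.98 [170. 144.  66.  62.] rect [ 421.3 -286. ] [41.4 48.4] 17.8
nest_green 0.57 [221. 293.  75.  68.] rect [ 594.9 -293.7] [64.8 64.7] 14.8
nest_red 0.88 [457.  30.  80.  58.] rect [391.4 -15.1] [64.  48.3] 78.4
nest_red 0.8 [404. 275.  60.  58.] rect [623.1 -96.1] [61.8 66.7] 79.6
nest_red 0.23 [335.  93.  63.  60.] rect [ 419.8 -130. ] [43.7 41.7] 47.6
g [322  81  28  29 187] [335.5  94.6] [ 0.4187 -0.1313  0.028 ] [ 0.4196 -0.1294  0.012 ]
g [184 260  77  70 656] [226.1 293.9] [ 0.5862 -0.2852  0.028 ] [ 0.5949 -0.2903  0.012 ]
g [193 288  60  35 230] [218.7 308.2] [ 0.6007 -0.298   0.028 ] [ 0.6101 -0.3037  0.012 ]
r [156 130  27  27 181] [169.4 142.5] [ 0.4214 -0.2885  0.028 ] [ 0.4225 -0.2938  0.012 ]
r [376 249  62  57 551] [406.7 270.6] [ 0.6073 -0.0976  0.028 ] [ 0.617 -0.094  0.012]
```

View pics/w1.png

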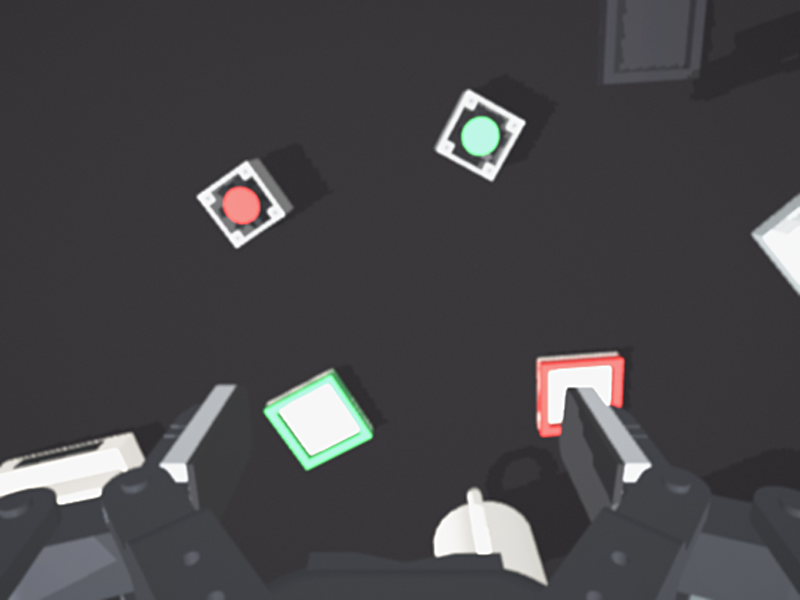

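The enlarged wrist view shows the green fan at (480,136), red fan at (240,205), green nest at (320,420) and red nest at (580,390), which has a clear red rim. The black tray at (655,40) is the look-alike to ignore. I'll refine the nest poses from their rim colours, then go.

```bash
cat >> h.py <<'E'
def plan(xyz,yaw,n=0):
    "turn units (about tool z) then tool-frame shift after that turn; yaw=world angle of tool y, deg"
    s=telemetry.get_obs(); M=R.from_rotvec(s["orientation"]).as_matrix()
    y0=np.degrees(np.arctan2(M[1,1],M[0,1])); d=(y0-yaw+90)%180-90
    a=np.radians(y0-d); Y=np.array([np.cos(a),np.sin(a),0]); Z=np.array([0,0,-1.]); X=np.cross(Y,Z)
    e=np.array(xyz)-s["tcp_pos"]; print("t",round(s["clock"],2),"tcp",np.round(s["tcp_pos"],4),"yaw",round(y0,1),"turn units",round(d/6,3),"shift",np.round([X@e,Y@e,Z@e],4))
E
python3 - <<'E'
from h import *
T=np.load("w1T.npy"); a=cv2.imread("w1.png"); h=cv2.cvtColor(a,cv2.COLOR_BGR2HSV)
for n,m,b in (("g",cv2.inRange(h,(40,70,40),(90,255,255)),(180,255,265,330)),("r",cv2.inRange(h,(0,90,60),(10,255,255))|cv2.inRange(h,(170,90,60),(180,255,255)),(370,245,440,310))):
    mm=np.zeros_like(m); mm[b[1]:b[3] if n=="r" else 335, b[0]:b[2]]=m[b[1]:b[3] if n=="r" else 335, b[0]:b[2]]
    v,u=np.nonzero(mm); w=np.array([onz("wrist",p,q,.012,T)[:2] for p,q in zip(u,v)],np.float32)*1000
    print(n,cv2.minAreaRect(w))
plan((.4187,-.1315,.11),46.8)
E
```

```text
g ((595.9906616210938, -293.7452087402344), (65.12126159667969, 67.27345275878906), 14.801224708557129)
r ((625.3948974609375, -96.60044860839844), (66.3512191772461, 65.65013122558594), 80.5582046508789)
t 2.85 tcp [ 0.4739 -0.1912  0.2313] yaw 75.3 turn units 4.745 shift [0.0811 0.0057 0.1213]
```

Call:
{"fn": "apply_moves", "kwargs": {
  "moves": [
    [0, 0, 0.95, 0, 0, 0, 1],
    [0, 0, 0.95, 0, 0, 0, 1],
    [0, 0, 0.95, 0, 0, 0, 1],
    [0, 0, 0.95, 0, 0, 0, 1],
    [0, 0, 0.945, 0, 0, 0, 1],
    [0, 0, 0, 0.027, 0.002, 0.03, 1],
    [0, 0, 0, 0.027, 0.002, 0.03, 1],
    [0, 0, 0, 0.027, 0.002, 0.03, 1]
  ]
}}

```text
clock: 3.52
tcp_pos: [0.4189, -0.1293, 0.1407]
orientation: [1.151, 2.921, 0.002]
contact_force: [0.3, 1.3, -1.5]
grip_width: 0.0854
gripper_force: 0.0
```

Call:
{"fn": "apply_moves", "kwargs": {
  "moves": [
    [0, 0, 0, 0, 0, 0.03, 1],
    [0, 0, 0, 0, 0, 0, 1],
    [0, 0, 0, 0, 0, 0, 1],
    [0, 0, 0, 0, 0, 0, 1],
    [0, 0, 0, 0, 0, 0, 1],
    [0, 0, 0, 0, 0, 0, 1],
    [0, 0, 0, 0, 0, 0, 1],
    [0, 0, 0, 0, 0, 0, 1]
  ]
}}

```text
clock: 4.18
tcp_pos: [0.4196, -0.1321, 0.112]
orientation: [1.156, 2.92, 0.001]
contact_force: [0.7, 0.4, -0.2]
grip_width: 0.0855
gripper_force: 0.0
```

```bash
cat >> h.py <<'E'
def tag(col,z,save=None):
    T=wristT(); a=grab_frame("wrist"); h=cv2.cvtColor(a,cv2.COLOR_BGR2HSV)
    m=cv2.inRange(h,(40,50,50),(90,255,255)) if col=="g" else cv2.inRange(h,(0,90,70),(10,255,255))|cv2.inRange(h,(170,90,70),(180,255,255))
    if save: cv2.imwrite(save,a)
    k,_,st,ce=cv2.connectedComponentsWithStats(m)
    for i in range(1,k):
        if st[i,4]>150: print(col,st[i],ce[i].round(1),onz("wrist",*ce[i],z,T).round(4))
    for d in silhouettes("fan_green" if col=="g" else "fan_red","wrist")[:1]:
        c=max(cv2.findContours(d["mask"].astype(np.uint8),0,1)[0],key=cv2.contourArea)[:,0]
        w=np.array([onz("wrist",u,v,z,T)[:2] for u,v in c],np.float32)
        print("sil",round(d["p"],2),cv2.minAreaRect(w*1000))
E
python3 - <<'E'
from h import *
tag("g",.028,"pics/w2.png")
plan((.4187,-.1315,.008),46.8)
E
```

```text
sil 0.77 ((416.7471008300781, -128.7384033203125), (40.739349365234375, 46.80409240722656), 48.358070373535156)
t 4.28 tcp [ 0.4192 -0.132   0.1117] yaw 46.8 turn units 0.0 shift [0.0006 0.     0.1037]
```

View pics/w2.png

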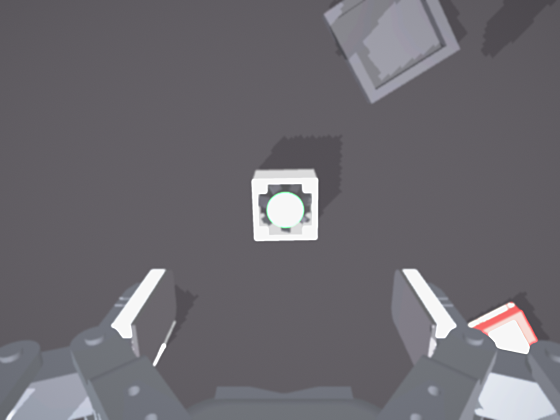

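The fan sits square between the fingers, tag at (285,210) with top face at rows 178–240. One quick check of that pixel's offset before I go down.

Run:
```python
from h import *
p=onz("wrist",285,209.5,.028,wristT()); print(p.round(4)); plan((p[0],p[1],.008),46.8)
```

```text
[ 0.4184 -0.1305  0.028 ]
t 4.28 tcp [ 0.4192 -0.132   0.1117] yaw 46.8 turn units 0.0 shift [0.0015 0.0005 0.1037]
```

Call:
{"fn": "apply_moves", "kwargs": {
  "moves": [
    [0, 0, 0, 0.001, 0.0005, 0.026, 1],
    [0, 0, 0, 0, 0, 0.026, 1],
    [0, 0, 0, 0, 0, 0.026, 1],
    [0, 0, 0, 0, 0, 0.015, 1],
    [0, 0, 0, 0, 0, 0.0107, 1],
    [0, 0, 0, 0, 0, 0, -1],
    [0, 0, 0, 0, 0, 0, -1],
    [0, 0, 0, 0, 0, 0, -1]
  ],
  "grip_force": 35
}}

```text
clock: 4.95
tcp_pos: [0.419, -0.131, 0.0082]
orientation: [1.156, 2.92, 0.0]
contact_force: [0.3, 1.2, 0.0]
grip_width: 0.0512
gripper_force: 0.0
```

Call:
{"fn": "apply_moves", "kwargs": {
  "moves": [
    [0, 0, 0, 0, 0, 0, -1],
    [0, 0, 0, 0, 0, 0, -1],
    [0, 0, 0, 0, 0, 0, -1],
    [0, 0, 0, 0, 0, 0, -1],
    [0, 0, 0, 0, 0, 0, -1],
    [0, 0, 0, 0, 0, 0, -1],
    [0, 0, 0, 0, 0, 0, -1],
    [0, 0, 0, 0, 0, 0, -1]
  ]
}}

```text
clock: 5.62
tcp_pos: [0.4192, -0.1309, 0.0086]
orientation: [1.156, 2.919, 0.001]
contact_force: [-1.7, -0.5, 7.5]
grip_width: 0.0391
gripper_force: 36.0
```

Run:
```python
from h import *
plan((.596,-.294,.15),14.8); print(r.grip_depth)
```

```text
t 5.62 tcp [ 0.4192 -0.1309  0.0086] yaw 46.8 turn units 5.335 shift [-0.2028  0.1292 -0.1414]
0.0187
```

Call:
{"fn": "apply_moves", "kwargs": {
  "moves": [
    [0, 0, 0, 0, 0, -0.02, -1],
    [0, 0, 0, 0, 0, -0.04, -1],
    [0, 0, 0, 0, 0, -0.04, -1],
    [0, 0, 0.9, 0, 0, -0.04, -1],
    [0, 0, 0.9, 0, 0, 0, -1],
    [0, 0, 0.9, 0, 0, 0, -1],
    [0, 0, 0.9, 0, 0, 0, -1],
    [0, 0, 0.9, 0, 0, 0, -1]
  ]
}}

```text
clock: 6.28
tcp_pos: [0.4186, -0.1305, 0.1483]
orientation: [1.811, 2.566, 0.003]
contact_force: [-0.0, -0.2, -0.7]
grip_width: 0.0392
gripper_force: 35.9
```

Call:
{"fn": "apply_moves", "kwargs": {
  "moves": [
    [0, 0, 0.835, 0, 0, 0, -1],
    [0, 0, 0, -0.034, 0.016, 0, -1],
    [0, 0, 0, -0.034, 0.016, 0, -1],
    [0, 0, 0, -0.034, 0.016, 0, -1],
    [0, 0, 0, -0.034, 0.016, 0, -1],
    [0, 0, 0, -0.034, 0.016, 0, -1],
    [0, 0, 0, -0.034, 0.016, 0, -1],
    [0, 0, 0, -0.034, 0.016, 0, -1]
  ]
}}

```text
clock: 6.95
tcp_pos: [0.5886, -0.3332, 0.1477]
orientation: [-1.916, -2.489, -0.001]
contact_force: [0.5, -0.2, -0.2]
grip_width: 0.0394
gripper_force: 35.8
```

Call:
{"fn": "apply_moves", "kwargs": {
  "moves": [
    [0, 0, 0, -0.034, 0.016, 0, -1],
    [0, 0, 0, 0, 0, 0, -1],
    [0, 0, 0, 0, 0, 0, -1],
    [0, 0, 0, 0, 0, 0, -1],
    [0, 0, 0, 0, 0, 0, -1],
    [0, 0, 0, 0, 0, 0, -1],
    [0, 0, 0, 0, 0, 0, -1],
    [0, 0, 0, 0, 0, 0, -1]
  ]
}}

```text
clock: 7.62
tcp_pos: [0.6117, -0.3602, 0.148]
orientation: [1.916, 2.49, 0.001]
contact_force: [0.5, 0.7, -0.4]
grip_width: 0.0394
gripper_force: 35.8
```

Run:
```python
from h import *
T=wristT(); a=grab_frame("wrist"); cv2.imwrite("pics/w3.png",a); np.save("w3T.npy",T)
for d in silhouettes("nest_green","wrist"):
    c=max(cv2.findContours(d["mask"].astype(np.uint8),0,1)[0],key=cv2.contourArea)[:,0]
    print("sil",round(d["p"],2),d["extent"],cv2.minAreaRect(np.array([onz("wrist",u,v,.012,T)[:2] for u,v in c],np.float32)*1000))
plan((.596,-.294,.15),14.8); print(telemetry.get_obs()["grip_width"])
```

```text
sil 0.67 [287.1, 100.2, 89.7, 88.3] ((596.8594970703125, -295.9554443359375), (61.19471740722656, 60.55662155151367), 14.122018814086914)
t 7.72 tcp [ 0.6118 -0.3606  0.1478] yaw 14.8 turn units 0.004 shift [ 0.0684  0.0017 -0.0022]
0.038921934306404726
```

View pics/w3.png

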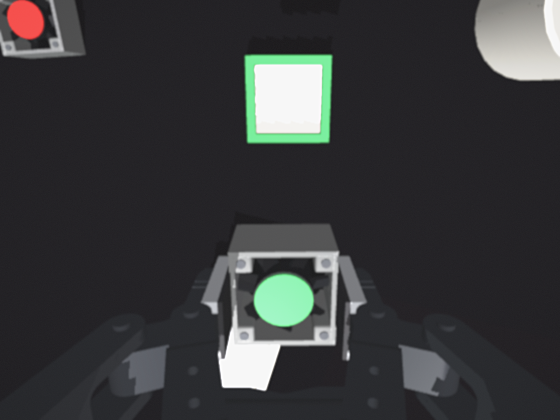

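The nest shows clean and square at (288,99), with the held fan's tag at (283.5,300). The needed shift is the gap between the two.

Run:
```python
from h import *
T=np.load("w3T.npy"); p=onz("wrist",283.5,300,.168,T); t=telemetry.get_obs()["tcp_pos"]; print("fan-tcp",(p-t).round(4))
n=np.array([.5969,-.2960]); n2=onz("wrist",288,99,.012,T); print(n2)
q=t[:2]+n-p[:2]; print(q); plan((q[0],q[1],.0125),14.3); plan((n[0],n[1],.0125),14.3)
```

```text
fan-tcp [-0.0009  0.0007  0.0202]
[ 0.59700291 -0.29473886  0.012     ]
[ 0.59779398 -0.29666363]
t 7.72 tcp [ 0.6118 -0.3606  0.1478] yaw 14.8 turn units 0.088 shift [0.0654 0.0022 0.1353]
t 7.72 tcp [ 0.6118 -0.3606  0.1478] yaw 14.8 turn units 0.088 shift [0.0662 0.0015 0.1353]
```

Call:
{"fn": "apply_moves", "kwargs": {
  "moves": [
    [0, 0, 0.08, 0.033, 0.001, 0, -1],
    [0, 0, 0, 0.033, 0.001, 0.02, -1],
    [0, 0, 0, 0, 0, 0.035, -1],
    [0, 0, 0, 0, 0, 0.03, -1],
    [0, 0, 0, 0, 0, 0.015, -1],
    [0, 0, 0, 0, 0, 0, -1],
    [0, 0, 0, 0, 0, 0, -1],
    [0, 0, 0, 0, 0, 0, -1]
  ]
}}

```text
clock: 8.38
tcp_pos: [0.598, -0.2982, 0.0494]
orientation: [1.927, 2.478, 0.0]
contact_force: [-0.0, -0.4, -0.2]
grip_width: 0.0394
gripper_force: 35.8
```

Run:
```python
from h import *
plan((.5975,-.2965,.0135),14.3); plan((.5975,-.2965,.03),14.3)
```

```text
t 8.38 tcp [ 0.598  -0.2982  0.0494] yaw 14.3 turn units -0.005 shift [ 0.0018 -0.0001  0.0359]
t 8.38 tcp [ 0.598  -0.2982  0.0494] yaw 14.3 turn units -0.005 shift [ 0.0018 -0.0001  0.0194]
```

Call:
{"fn": "apply_moves", "kwargs": {
  "moves": [
    [0, 0, 0, 0.0018, 0, 0.01, -1],
    [0, 0, 0, 0, 0, 0.01, -1],
    [0, 0, 0, 0, 0, 0.008, -1],
    [0, 0, 0, 0, 0, 0.005, -1],
    [0, 0, 0, 0, 0, 0.003, -1],
    [0, 0, 0, 0, 0, 0, -1],
    [0, 0, 0, 0, 0, 0, -1],
    [0, 0, 0, 0, 0, 0, -1]
  ]
}}

```text
clock: 9.05
tcp_pos: [0.5962, -0.2945, 0.0126]
orientation: [-1.926, -2.48, -0.001]
contact_force: [-5.1, 4.4, 12.4]
grip_width: 0.0393
gripper_force: 37.4
```

Call:
{"fn": "apply_moves", "kwargs": {
  "moves": [
    [0, 0, 0, 0, 0, 0, 0.1],
    [0, 0, 0, 0, 0, 0, 0.1],
    [0, 0, 0, 0, 0, 0, 0.4],
    [0, 0, 0, 0, 0, 0, 0.7],
    [0, 0, 0, 0, 0, 0, 1],
    [0, 0, 0, 0, 0, 0, 1],
    [0, 0, 0, 0, 0, 0, 1],
    [0, 0, 0, 0, 0, 0, 1]
  ]
}}

```text
clock: 9.72
tcp_pos: [0.5966, -0.2949, 0.0115]
orientation: [-1.927, -2.481, 0.0]
contact_force: [-0.0, 0.3, -0.2]
grip_width: 0.0857
gripper_force: 0.0
```

Call:
{"fn": "apply_moves", "kwargs": {
  "moves": [
    [0, 0, 0, 0, 0, -0.01, 1],
    [0, 0, 0, 0, 0, -0.03, 1],
    [0, 0, 0, 0, 0, -0.04, 1],
    [0, 0, 0, 0, 0, -0.04, 1],
    [0, 0, 0, 0, 0, 0, 1],
    [0, 0, 0, 0, 0, 0, 1],
    [0, 0, 0, 0, 0, 0, 1],
    [0, 0, 0, 0, 0, 0, 1]
  ]
}}

```text
clock: 10.38
tcp_pos: [0.5959, -0.2942, 0.1305]
orientation: [-1.925, -2.48, 0.001]
contact_force: [-0.5, 0.8, -0.6]
grip_width: 0.0854
gripper_force: 0.0
```

Run:
```python
from h import *
T=wristT(); tag("g",.032,"w4.png")
for d in silhouettes("nest_green","wrist")[:2]:
    c=max(cv2.findContours(d["mask"].astype(np.uint8),0,1)[0],key=cv2.contourArea)[:,0]
    print("sil",round(d["p"],2),d["extent"],cv2.minAreaRect(np.array([onz("wrist",u,v,.012,T)[:2] for u,v in c],np.float32)*1000))
plan((.4214,-.2875,.12),17.8)
```

```text
g [ 242  152   89   87 2870] [285.4 189.2] [ 0.5936 -0.2838  0.032 ]
g [266 188  37  35 991] [283.8 204.9] [ 0.5953 -0.2948  0.032 ]
sil 0.91 ((594.6278076171875, -292.3822326660156), (40.27416229248047, 45.77388000488281), 14.395234107971191)
sil 0.74 [286.2, 194.8, 83.9, 85.7] ((597.0903930664062, -294.5169677734375), (62.06651306152344, 62.7149658203125), 15.342447280883789)
t 10.53 tcp [ 0.5959 -0.2944  0.1302] yaw 14.3 turn units -0.579 shift [ 0.0599 -0.164   0.0102]
```

Green is seated: its tag is 2 mm from the nest centre and the height is consistent. Now the red fan.

Call:
{"fn": "apply_moves", "kwargs": {
  "moves": [
    [0, 0, -0.58, 0, 0, 0, 1],
    [0, 0, 0, 0.012, -0.033, 0.002, 1],
    [0, 0, 0, 0.012, -0.033, 0.002, 1],
    [0, 0, 0, 0.012, -0.033, 0.002, 1],
    [0, 0, 0, 0.012, -0.033, 0.002, 1],
    [0, 0, 0, 0.012, -0.032, 0.002, 1],
    [0, 0, 0, 0, 0, 0, 1],
    [0, 0, 0, 0, 0, 0, 1]
  ]
}}

```text
clock: 11.2
tcp_pos: [0.4199, -0.2878, 0.1211]
orientation: [-1.853, -2.534, -0.0]
contact_force: [0.6, -0.7, 0.6]
grip_width: 0.0853
gripper_force: 0.0
```

Run:
```python
from h import *
tag("r",.028,"w5.png")
a=cv2.imread("w5.png"); print(a[205,284],a[190:222:4,284].tolist())
plan((.4214,-.2875,.008),17.8)
```

```text
r [269 193  37  32 170] [287.3 205. ] [ 0.4211 -0.286   0.028 ]
sil 0.69 ((420.8360595703125, -286.6527099609375), (40.176063537597656, 47.15299606323242), 19.199050903320312)
[189 198 247] [[92, 88, 87], [132, 134, 255], [190, 197, 247], [189, 198, 247], [189, 198, 247], [192, 199, 247], [192, 198, 247], [194, 200, 247]]
t 11.3 tcp [ 0.4232 -0.288   0.1216] yaw 17.8 turn units 0.006 shift [ 0.001  -0.0016  0.1136]
```

Call:
{"fn": "apply_moves", "kwargs": {
  "moves": [
    [0, 0, -0.12, 0.0006, -0.0014, 0.03, 1],
    [0, 0, 0, 0, 0, 0.03, 1],
    [0, 0, 0, 0, 0, 0.028, 1],
    [0, 0, 0, 0, 0, 0.015, 1],
    [0, 0, 0, 0, 0, 0.0104, 1],
    [0, 0, 0, 0, 0, 0, -1],
    [0, 0, 0, 0, 0, 0, -1],
    [0, 0, 0, 0, 0, 0, -1]
  ]
}}

```text
clock: 11.97
tcp_pos: [0.4218, -0.2884, 0.009]
orientation: [1.834, 2.549, 0.0]
contact_force: [0.2, -0.3, 1.3]
grip_width: 0.0516
gripper_force: 0.0
```

Call:
{"fn": "apply_moves", "kwargs": {
  "moves": [
    [0, 0, 0, 0, 0, 0, -1],
    [0, 0, 0, 0, 0, 0, -1],
    [0, 0, 0, 0, 0, 0, -1],
    [0, 0, 0, 0, 0, 0, -1],
    [0, 0, 0, 0, 0, 0, -1],
    [0, 0, 0, 0, 0, 0, -1],
    [0, 0, 0, 0, 0, 0, -1],
    [0, 0, 0, 0, 0, 0, -1]
  ]
}}

```text
clock: 12.63
tcp_pos: [0.4217, -0.2883, 0.0094]
orientation: [1.833, 2.548, 0.001]
contact_force: [-0.6, 0.1, 8.1]
grip_width: 0.0393
gripper_force: 36.1
```

Run:
```python
from h import *
a=np.radians(-10); X=np.array([-np.sin(a),np.cos(a)])*-1 if 0 else np.array([-np.sin(a),np.cos(a)])
h=np.array([.624,-.0965])-.07*X; print(X,h)
plan((h[0],h[1],.148),-10)
```

```text
[0.17364818 0.98480775] [ 0.61184463 -0.16543654]
t 12.63 tcp [ 0.4217 -0.2883  0.0094] yaw 18.5 turn units 4.755 shift [ 0.154   0.1659 -0.1386]
```

Call:
{"fn": "apply_moves", "kwargs": {
  "moves": [
    [0, 0, 0, 0, 0, -0.02, -1],
    [0, 0, 0, 0, 0, -0.04, -1],
    [0, 0, 0, 0, 0, -0.04, -1],
    [0, 0, 0.95, 0, 0, -0.039, -1],
    [0, 0, 0.95, 0, 0, 0, -1],
    [0, 0, 0.95, 0, 0, 0, -1],
    [0, 0, 0.95, 0, 0, 0, -1],
    [0, 0, 0.95, 0, 0, 0, -1]
  ]
}}

```text
clock: 13.3
tcp_pos: [0.4209, -0.2875, 0.1479]
orientation: [2.41, 2.014, 0.002]
contact_force: [-0.1, 0.2, -0.7]
grip_width: 0.0388
gripper_force: 35.8
```

Call:
{"fn": "apply_moves", "kwargs": {
  "moves": [
    [0, 0, 0, 0.026, 0.028, 0, -1],
    [0, 0, 0, 0.026, 0.028, 0, -1],
    [0, 0, 0, 0.026, 0.028, 0, -1],
    [0, 0, 0, 0.026, 0.028, 0, -1],
    [0, 0, 0, 0.026, 0.028, 0, -1],
    [0, 0, 0, 0.024, 0.026, 0, -1],
    [0, 0, 0, 0, 0, 0, -1],
    [0, 0, 0, 0, 0, 0, -1]
  ]
}}

```text
clock: 13.97
tcp_pos: [0.6124, -0.1624, 0.1469]
orientation: [2.401, 2.026, 0.0]
contact_force: [-1.0, -0.1, -0.5]
grip_width: 0.0392
gripper_force: 35.8
```

Call:
{"fn": "apply_moves", "kwargs": {
  "moves": [
    [0, 0, 0, 0, 0, 0, -1],
    [0, 0, 0, 0, 0, 0, -1],
    [0, 0, 0, 0, 0, 0, -1],
    [0, 0, 0, 0, 0, 0, -1],
    [0, 0, 0, 0, 0, 0, -1],
    [0, 0, 0, 0, 0, 0, -1],
    [0, 0, 0, 0, 0, 0, -1],
    [0, 0, 0, 0, 0, 0, -1]
  ]
}}

```text
clock: 14.63
tcp_pos: [0.6108, -0.1649, 0.1472]
orientation: [-2.406, -2.02, -0.0]
contact_force: [0.5, 0.2, 0.1]
grip_width: 0.0394
gripper_force: 35.8
```

Run:
```python
from h import *
T=wristT(); s=telemetry.get_obs(); t=s["tcp_pos"]; print(t,s["grip_width"])
tag("r",t[2]+.0195,"pics/w6.png")
for d in silhouettes("nest_red","wrist"):
    c=max(cv2.findContours(d["mask"].astype(np.uint8),0,1)[0],key=cv2.contourArea)[:,0]
    print("sil",round(d["p"],2),d["extent"],cv2.minAreaRect(np.array([onz("wrist",u,v,.012,T)[:2] for u,v in c],np.float32)*1000))
```

```text
[ 0.61075768 -0.16493406  0.14721539] 0.03942874657388744
r [ 245   46   91   91 3259] [290.1  89.6] [ 0.625  -0.0911  0.1667]
r [ 253  275   61   54 2586] [283.1 301.4] [ 0.6097 -0.1655  0.1667]
sil 0.79 ((610.66796875, -160.66729736328125), (49.76403045654297, 39.4302978515625), 80.1063461303711)
sil 0.79 [288.3, 89.5, 92.8, 88.6] ((626.6905517578125, -95.85737609863281), (60.69622802734375, 61.20085525512695), 80.02949523925781)
```

View pics/w6.png

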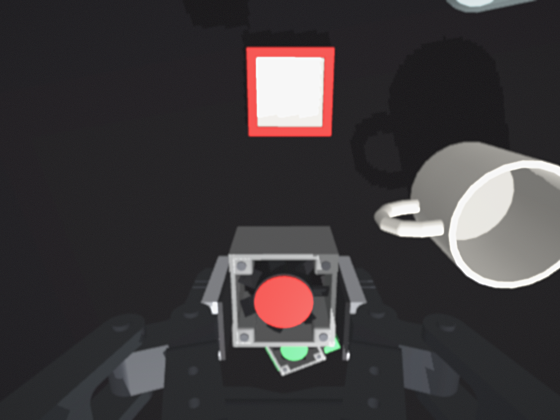

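The red nest is clean at (290,90), the held fan's tag is at (283,301), and the mug handle at (380,215) is clear of the path.

Run:
```python
from h import *
print(onz("wrist",290,90.5,.012,wristT())); plan((.627,-.0953,.0505),-10)
```

```text
[ 0.62713159 -0.09410362  0.012     ]
t 14.78 tcp [ 0.6108 -0.1648  0.1472] yaw -10.0 turn units 0.005 shift [0.0713 0.0039 0.0967]
```

Call:
{"fn": "apply_moves", "kwargs": {
  "moves": [
    [0, 0, 0, 0.036, 0.002, 0, -1],
    [0, 0, 0, 0.0355, 0.002, 0.01, -1],
    [0, 0, 0, 0, 0, 0.03, -1],
    [0, 0, 0, 0, 0, 0.035, -1],
    [0, 0, 0, 0, 0, 0.022, -1],
    [0, 0, 0, 0, 0, 0, -1],
    [0, 0, 0, 0, 0, 0, -1],
    [0, 0, 0, 0, 0, 0, -1]
  ]
}}

```text
clock: 15.45
tcp_pos: [0.6281, -0.0959, 0.0517]
orientation: [2.405, 2.018, 0.002]
contact_force: [0.8, 0.9, -0.5]
grip_width: 0.0393
gripper_force: 35.7
```

Run:
```python
from h import *
plan((.627,-.0953,.0137),-10)
```

```text
t 15.45 tcp [ 0.6281 -0.0959  0.0517] yaw -10.0 turn units -0.002 shift [ 0.0004 -0.0012  0.038 ]
```

Call:
{"fn": "apply_moves", "kwargs": {
  "moves": [
    [0, 0, 0, 0.0003, -0.0008, 0.01, -1],
    [0, 0, 0, 0, 0, 0.01, -1],
    [0, 0, 0, 0, 0, 0.01, -1],
    [0, 0, 0, 0, 0, 0.005, -1],
    [0, 0, 0, 0, 0, 0.003, -1],
    [0, 0, 0, 0, 0, 0, -1],
    [0, 0, 0, 0, 0, 0, -1],
    [0, 0, 0, 0, 0, 0, -1]
  ]
}}

```text
clock: 16.12
tcp_pos: [0.6257, -0.0943, 0.0133]
orientation: [-2.404, -2.018, -0.0]
contact_force: [-6.2, 2.5, 15.8]
grip_width: 0.039
gripper_force: 37.9
```

Call:
{"fn": "apply_moves", "kwargs": {
  "moves": [
    [0, 0, 0, 0, 0, 0, 0.1],
    [0, 0, 0, 0, 0, 0, 0.1],
    [0, 0, 0, 0, 0, 0, 0.4],
    [0, 0, 0, 0, 0, 0, 0.7],
    [0, 0, 0, 0, 0, 0, 1],
    [0, 0, 0, 0, 0, 0, 1],
    [0, 0, 0, 0, 0, 0, 1],
    [0, 0, 0, 0, 0, 0, 1]
  ]
}}

```text
clock: 16.78
tcp_pos: [0.6264, -0.0947, 0.0121]
orientation: [-2.406, -2.02, 0.0]
contact_force: [-0.6, 0.5, 0.3]
grip_width: 0.0857
gripper_force: 0.0
```

Call:
{"fn": "apply_moves", "kwargs": {
  "moves": [
    [0, 0, 0, 0, 0, -0.01, 1],
    [0, 0, 0, 0, 0, -0.03, 1],
    [0, 0, 0, 0, 0, -0.04, 1],
    [0, 0, 0, 0, 0, -0.04, 1],
    [0, 0, 0, 0, 0, 0, 1],
    [0, 0, 0, 0, 0, 0, 1],
    [0, 0, 0, 0, 0, 0, 1],
    [0, 0, 0, 0, 0, 0, 1]
  ]
}}

```text
clock: 17.45
tcp_pos: [0.6255, -0.0943, 0.1313]
orientation: [-2.405, -2.019, 0.002]
contact_force: [-0.3, 0.1, -0.7]
grip_width: 0.0851
gripper_force: 0.0
```

Run:
```python
from h import *
T=wristT(); tag("r",.032,"w7.png")
for d in silhouettes("nest_red","wrist")[:2]:
    c=max(cv2.findContours(d["mask"].astype(np.uint8),0,1)[0],key=cv2.contourArea)[:,0]
    print("sil",round(d["p"],2),d["extent"],cv2.minAreaRect(np.array([onz("wrist",u,v,.012,T)[:2] for u,v in c],np.float32)*1000))
# gate from the top camera
a=grab_frame("top"); h=cv2.cvtColor(a,cv2.COLOR_BGR2HSV)
for n,m,z in (("yellow",cv2.inRange(h,(18,90,80),(35,255,255)),.085),("blue",cv2.inRange(h,(105,120,60),(130,255,255)),.042)):
    k,_,st,ce=cv2.connectedComponentsWithStats(m)
    for i in range(1,k):
        if st[i,4]>8 and st[i,0]<300: print(n,st[i],ce[i].round(1),onz("top",*ce[i],z).round(4))
plan((.6,.05,.23),-28)
```

```text
r [ 243  152   89   85 2631] [287.4 187.9] [ 0.629 -0.084  0.032]
r [267 189  36  34 963] [284.1 205.4] [ 0.6247 -0.0957  0.032 ]
sil 0.77 ((625.2779541015625, -93.24638366699219), (45.29625701904297, 40.40088653564453), 80.1027603149414)
sil 0.82 [286.4, 193.1, 89.0, 83.9] ((626.7366943359375, -94.46553039550781), (61.33510208129883, 60.3470573425293), 80.10317993164062)
t 17.65 tcp [ 0.6257 -0.0946  0.1312] yaw -10.0 turn units 3.003 shift [ 0.1156 -0.0906 -0.0988]
```

Red is seated, 2 mm from the nest centre. On to the gate.

Run:
```python
from h import *
p=onz("top",176.4,199.5,.085); print(p, onz("top",170.8,231,.042)); plan((p[0],p[1],.21),30)
```

```text
[0.59663429 0.1413208  0.085     ] [0.52808347 0.1639663  0.042     ]
t 17.65 tcp [ 0.6257 -0.0946  0.1312] yaw -10.0 turn units -6.664 shift [ 0.2189  0.0928 -0.0788]
```

Call:
{"fn": "apply_moves", "kwargs": {
  "moves": [
    [0, 0, -0.95, 0, 0, -0.04, 1],
    [0, 0, -0.95, 0, 0, -0.039, 1],
    [0, 0, -0.95, 0, 0, 0, 1],
    [0, 0, -0.95, 0, 0, 0, 1],
    [0, 0, -0.95, 0, 0, 0, 1],
    [0, 0, -0.95, 0, 0, 0, 1],
    [0, 0, -0.96, 0, 0, 0, 1],
    [0, 0, 0, 0, 0, 0, 1]
  ]
}}

```text
clock: 18.32
tcp_pos: [0.6261, -0.0949, 0.2108]
orientation: [-1.567, -2.722, 0.0]
contact_force: [-0.2, 0.7, -0.2]
grip_width: 0.0853
gripper_force: 0.0
```

Call:
{"fn": "apply_moves", "kwargs": {
  "moves": [
    [0, 0, 0, 0.036, 0.015, 0, 1],
    [0, 0, 0, 0.036, 0.015, 0, 1],
    [0, 0, 0, 0.036, 0.015, 0, 1],
    [0, 0, 0, 0.036, 0.015, 0, 1],
    [0, 0, 0, 0.036, 0.015, 0, 1],
    [0, 0, 0, 0.036, 0.015, 0, 1],
    [0, 0, 0, 0, 0, 0, 1],
    [0, 0, 0, 0, 0, 0, 1]
  ]
}}

```text
clock: 18.98
tcp_pos: [0.5956, 0.141, 0.2104]
orientation: [-1.566, -2.722, 0.001]
contact_force: [-0.3, -0.8, 0.0]
grip_width: 0.0854
gripper_force: 0.0
```

Run:
```python
from h import *
plan((.5966,.1413,.21),30)
T=wristT(); a=grab_frame("wrist"); np.save("w8T.npy",T); cv2.imwrite("pics/w8.png",a); h=cv2.cvtColor(a,cv2.COLOR_BGR2HSV)
for n,m,z in (("yellow",cv2.inRange(h,(18,90,80),(35,255,255)),.085),("blue",cv2.inRange(h,(105,120,60),(130,255,255)),.042)):
    k,_,st,ce=cv2.connectedComponentsWithStats(m)
    for i in range(1,k):
        if st[i,4]>60:
            v,u=np.nonzero(_==i); w=np.array([onz("wrist",p,q,z,T)[:2] for p,q in zip(u,v)],np.float32)*1000
            print(n,st[i],ce[i].round(1),onz("wrist",*ce[i],z,T).round(4),cv2.minAreaRect(w))
```

```text
t 18.98 tcp [0.5956 0.141  0.2104] yaw 30.2 turn units 0.029 shift [-0.0003  0.001   0.0004]
yellow [ 288  123   17   99 1195] [295.8 180.2] [0.5977 0.154  0.085 ] ((595.5908813476562, 158.18527221679688), (11.494758605957031, 73.32666015625), 29.205615997314453)
blue [219  97  24  23 419] [230.8 107.2] [0.5281 0.171  0.042 ] ((528.6580200195312, 170.6796112060547), (17.805583953857422, 16.612403869628906), 41.00239562988281)
```

View pics/w8.png

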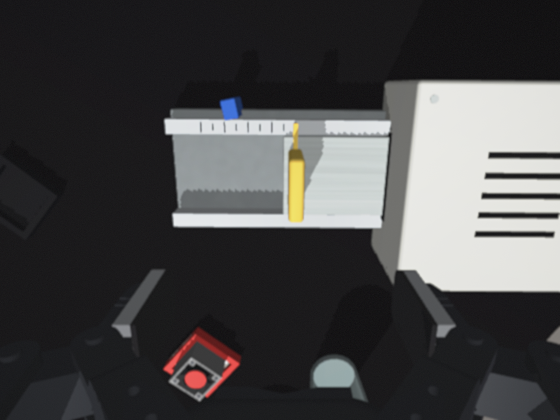

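The wrist view shows:
- Handle plate at cols 289–304, rows ~155–221.
- Pointer tip at (296,124).
- Blue mark at (231,107).
- Track square with the image, so duct yaw is about 30°.

Next I'll compute the pinch point and an estimate of the pull.

Run:
```python
from h import *
T=np.load("w8T.npy"); s=telemetry.get_obs(); M=R.from_rotvec(s["orientation"]).as_matrix(); t=s["tcp_pos"]
f=lambda u,v,z:(M.T@(onz("wrist",u,v,z,T)-t)*1000).round(1)
print("handle far top L/R",f(289,221,.085),f(303,221,.085)); print("pointer tip",f(296,124,.037)," mark top-left col",f(220,100,.042),f(238,97,.042),"blob",f(230.8,107.2,.042),"bottom right",f(242,118,0))
print("rails",[f(*q,.032) for q in ((165,120),(390,122),(173,227),(380,227))])
im=cv2.imread("pics/w8.png")[85:235,150:330]; cv2.imwrite("pics/w8c.png",cv2.resize(im,None,fx=4,fy=4,interpolation=cv2.INTER_CUBIC))
```

```text
handle far top L/R [-19.    4.7 125.7] [-19.   15.3 125.7]
pointer tip [ 48.9  10.6 173.7]  mark top-left col [ 68.  -50.7 168.7] [ 70.4 -36.2 168.7] blob [ 62.5 -42.2 168.7] bottom right [ 50.5 -38.  210.7]
rails [array([ 51.2, -99.3, 178.8]), array([ 50.3,  89.7, 178.6]), array([ -44.9, -100.7,  178.8]), array([-44.1,  89. , 178.6])]
```

View pics/w8c.png

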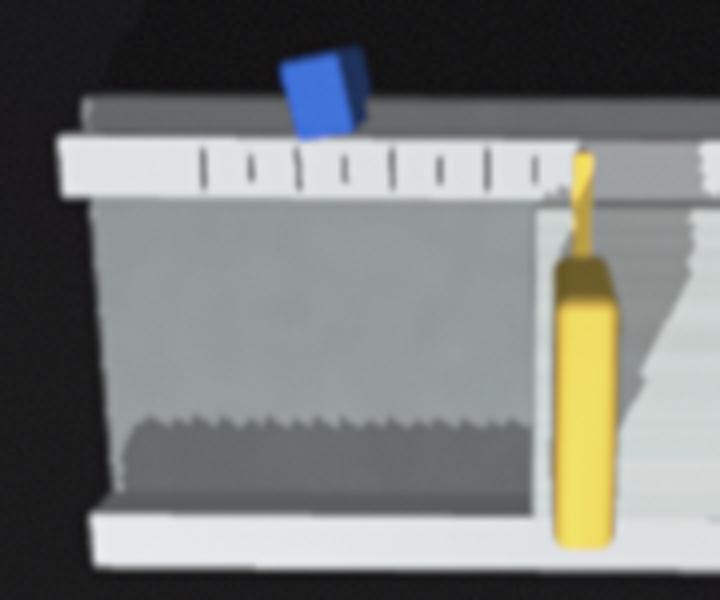

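The crop confirms the top face of the blue mark is centred at about px (229,109), so the pull is about 54 mm. The handle's centre is 6 mm along tool x and 10 mm along tool y from here. Descending to pinch it.

Call:
{"fn": "apply_moves", "kwargs": {
  "moves": [
    [0, 0, 0, 0.006, 0.01, 0, 1],
    [0, 0, 0, 0, 0, 0.035, 1],
    [0, 0, 0, 0, 0, 0.035, 1],
    [0, 0, 0, 0, 0, 0.035, 1],
    [0, 0, 0, 0, 0, 0.03, 1],
    [0, 0, 0, 0, 0, 0.021, 1],
    [0, 0, 0, 0, 0, 0, 1],
    [0, 0, 0, 0, 0, 0, 1]
  ]
}}

```text
clock: 19.7
tcp_pos: [0.6021, 0.1461, 0.0546]
orientation: [-1.575, -2.718, 0.003]
contact_force: [0.4, -0.0, 1.1]
grip_width: 0.0855
gripper_force: 0.0
```

Call:
{"fn": "apply_moves", "kwargs": {
  "moves": [
    [0, 0, 0, 0, 0, 0, -1],
    [0, 0, 0, 0, 0, 0, -1],
    [0, 0, 0, 0, 0, 0, -1],
    [0, 0, 0, 0, 0, 0, -1],
    [0, 0, 0, 0, 0, 0, -1],
    [0, 0, 0, 0, 0, 0, -1],
    [0, 0, 0, 0, 0, 0, -1],
    [0, 0, 0, 0, 0, 0, -1]
  ],
  "grip_force": 60
}}

```text
clock: 20.37
tcp_pos: [0.6026, 0.1479, 0.0559]
orientation: [1.571, 2.72, 0.002]
contact_force: [0.2, 0.6, 6.4]
grip_width: 0.0111
gripper_force: 60.0
```

Call:
{"fn": "apply_moves", "kwargs": {
  "moves": [
    [0, 0, 0, 0, 0, 0, -1],
    [0, 0, 0, 0, 0, 0, -1],
    [0, 0, 0, 0, 0, 0, -1],
    [0, 0, 0, 0, 0, 0, -1],
    [0, 0, 0, 0, 0, 0, -1],
    [0, 0, 0, 0, 0, 0, -1],
    [0, 0, 0, 0, 0, 0, -1],
    [0, 0, 0, 0, 0, 0, -1]
  ]
}}

```text
clock: 21.03
tcp_pos: [0.6025, 0.1479, 0.0559]
orientation: [1.571, 2.72, 0.002]
contact_force: [-0.5, 1.4, 6.3]
grip_width: 0.0111
gripper_force: 60.1
```

Call:
{"fn": "apply_moves", "kwargs": {
  "moves": [
    [0, 0, 0, 0, -0.005, 0, -1],
    [0, 0, 0, 0, -0.008, 0, -1],
    [0, 0, 0, 0, -0.009, 0, -1],
    [0, 0, 0, 0, -0.009, 0, -1],
    [0, 0, 0, 0, -0.009, 0, -1],
    [0, 0, 0, 0, -0.008, 0, -1],
    [0, 0, 0, 0, -0.005, 0, -1],
    [0, 0, 0, 0, 0, 0, -1]
  ]
}}

```text
clock: 21.7
tcp_pos: [0.5582, 0.1226, 0.0559]
orientation: [1.569, 2.718, 0.007]
contact_force: [8.3, 5.1, -4.3]
grip_width: 0.0111
gripper_force: 58.9
```

Run:
```python
from h import *
s=telemetry.get_obs(); t0=np.array([.6025,.1479,.0559]); M=R.from_rotvec(s["orientation"]).as_matrix(); t=s["tcp_pos"]; print(t,M.T@(t-t0),s["contact_force"],s["grip_width"])
T=wristT(); a=grab_frame("wrist"); cv2.imwrite("w9.png",a); np.save("w9T.npy",T); h=cv2.cvtColor(a,cv2.COLOR_BGR2HSV)
cv2.imwrite("pics/w9c.png",cv2.resize(a[:200,180:400],None,fx=2.9,fy=2.9,interpolation=cv2.INTER_CUBIC))
for n,m,z in (("yellow",cv2.inRange(h,(15,80,60),(35,255,255)),.037),("blue",cv2.inRange(h,(105,90,50),(130,255,255)),.042)):
    k,_,st,ce=cv2.connectedComponentsWithStats(m)
    for i in range(1,k):
        if st[i,4]>40: print(n,st[i],ce[i].round(1),(M.T@(onz("wrist",*ce[i],z,T)-t)*1000).round(1))
```

```text
[0.55821762 0.12257563 0.05590533] [ 0.00021607 -0.05101096 -0.0002963 ] [ 8.25761643  5.1188377  -4.33343273] 0.011116486628395978
yellow [ 266  163   36  212 5690] [283.4 286.1] [-16.   -0.7  18.9]
blue [ 259  111   35   48 1296] [276.3 134.6] [57.5 -3.6 13.8]
```

View pics/w9c.png

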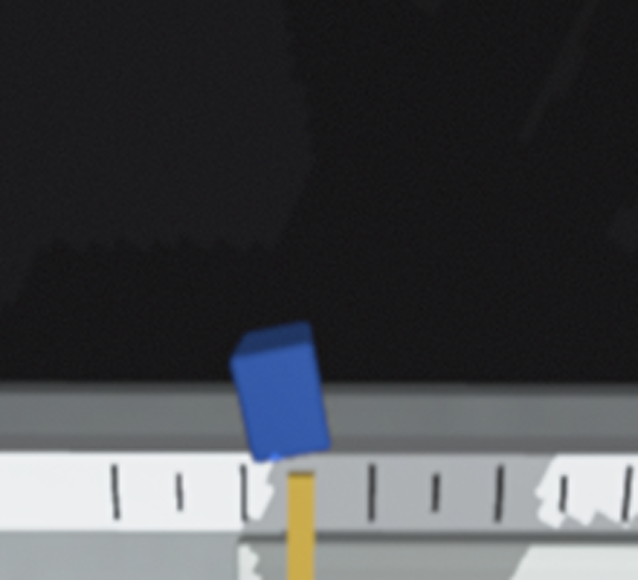

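The pointer is at crop x≈300 and the mark's top face is centred at x≈283, so the pointer is about 2.5 mm short along the duct. The clip also looks turned by about 11°; in its own axes the pointer would be nearly level already. Another 1.5 mm of pull suits both readings.

Call:
{"fn": "apply_moves", "kwargs": {
  "moves": [
    [0, 0, 0, 0, -0.001, 0, -1],
    [0, 0, 0, 0, -0.0006, 0, -1],
    [0, 0, 0, 0, 0, 0, -1],
    [0, 0, 0, 0, 0, 0, -1],
    [0, 0, 0, 0, 0, 0, -1],
    [0, 0, 0, 0, 0, 0, -1],
    [0, 0, 0, 0, 0, 0, -1],
    [0, 0, 0, 0, 0, 0, -1]
  ]
}}

```text
clock: 22.42
tcp_pos: [0.5578, 0.1223, 0.0559]
orientation: [1.568, 2.717, 0.008]
contact_force: [8.2, 5.0, -2.6]
grip_width: 0.0111
gripper_force: 59.0
```

Run:
```python
from h import *
s=telemetry.get_obs(); t0=np.array([.6025,.1479,.0559]); M=R.from_rotvec(s["orientation"]).as_matrix(); t=s["tcp_pos"]; print(s["clock"],M.T@(t-t0),s["contact_force"],s["gripper_force"])
T=wristT(); a=grab_frame("wrist"); h=cv2.cvtColor(a,cv2.COLOR_BGR2HSV)
m=cv2.inRange(h,(105,150,120),(130,255,255)); m[:100]=0; v,u=np.nonzero(m); print("mark top",cv2.minAreaRect(np.c_[u,v].astype(np.float32)))
y=cv2.inRange(h,(15,80,60),(35,255,255))[166:185]; v,u=np.nonzero(y); print("pointer col",u.mean(),u.min(),u.max())
```

```text
22.4167 [ 0.00021624 -0.05148024 -0.0003296 ] [ 8.19512009  4.97758613 -2.60111922] 58.98242712020874
mark top ((277.6153869628906, 138.07691955566406), (37.26205825805664, 27.848487854003906), 78.69007110595703)
pointer col 283.0578034682081 279 288
```

Call:
{"fn": "apply_moves", "kwargs": {
  "moves": [
    [0, 0, 0, 0, -0.001, 0, -1],
    [0, 0, 0, 0, -0.001, 0, -1],
    [0, 0, 0, 0, 0, 0, -1],
    [0, 0, 0, 0, 0, 0, -1],
    [0, 0, 0, 0, 0, 0, -1],
    [0, 0, 0, 0, 0, 0, -1],
    [0, 0, 0, 0, 0, 0, -1],
    [0, 0, 0, 0, 0, 0, -1]
  ]
}}

```text
clock: 23.13
tcp_pos: [0.5561, 0.1214, 0.0559]
orientation: [1.568, 2.717, 0.008]
contact_force: [8.3, 4.8, -3.2]
grip_width: 0.0111
gripper_force: 58.9
```

Run:
```python
from h import *
s=telemetry.get_obs(); t0=np.array([.6025,.1479,.0559]); M=R.from_rotvec(s["orientation"]).as_matrix(); t=s["tcp_pos"]; print(s["clock"],M.T@(t-t0),s["contact_force"],s["gripper_force"])
T=wristT(); a=grab_frame("wrist"); h=cv2.cvtColor(a,cv2.COLOR_BGR2HSV)
m=cv2.inRange(h,(105,150,120),(130,255,255)); m[:100]=0; v,u=np.nonzero(m); print("mark top",cv2.minAreaRect(np.c_[u,v].astype(np.float32)))
y=cv2.inRange(h,(15,80,60),(35,255,255))[166:185]; v,u=np.nonzero(y); print("pointer col",u.mean(),u.min(),u.max())
b=grab_frame("scene"); h=cv2.cvtColor(b,cv2.COLOR_BGR2HSV)
cv2.imwrite("pics/fin.png",cv2.resize(b[130:330,140:440],(800,533),interpolation=cv2.INTER_CUBIC))
```

```text
23.1333 [ 0.00023869 -0.05341132 -0.00033591] [ 8.31629027  4.81475085 -3.18065875] 58.94948959350586
mark top ((282.30767822265625, 138.03846740722656), (37.065948486328125, 28.044607162475586), 78.69007110595703)
pointer col 283.0578034682081 279 288
```

View pics/fin.png

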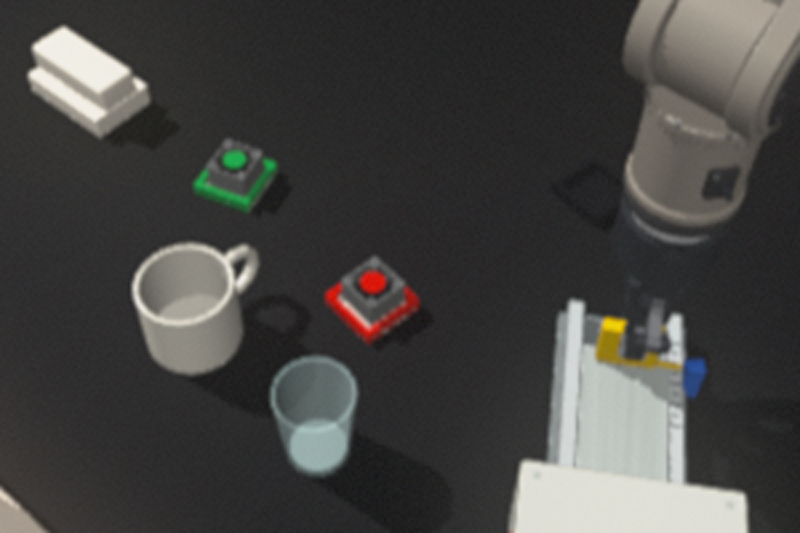

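The final view shows both fans seated flat in their nests, green (235,165) and red (372,285), and the pointer level with the blue mark at (690,375). In the wrist view the pointer and mark are less than 1 px apart. The gate is still held, so I'm handing in.

```bash
python3 -c "
from h import *
print(order.hand_in())"
```

```text
the job is handed in; nothing more can be done
None
```

I handed the job in with both fans set in their colour's nests, each about 2 mm off centre, and the gate still held with its pointer less than 1 mm from the blue mark; hand-in did not report a verdict.

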